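Park the dye-bottle caddy with its castors trailing

ROBOT

A 6-joint arm with a two-finger parallel gripper is mounted at the origin on the work surface. World frame = base frame: x ahead of the robot, y to its left, z up, the work surface at z = 0. Lengths are in m, angles in rad, forces in N, time in s.
With the tool pointing down it reaches from about 0.325 to 0.775 m from the base axis. Payload 9.3 kg.
Tool frame: the origin (TCP) lies at the very end of the fingers, on their centre line; the grasp point (between the pads) lies 19 mm behind it; z points along the fingers, y is the direction in which the jaws open and shut (so a half turn about z gives the same grasp; the last joint's range is limited). The gripper opens to 85 mm and grips with 20 to 120 N. Pads are 22 mm wide; open, the fingers measure 114 mm over their backs; the gripper's body (76 mm by 85 mm) begins 54 mm behind the grasp point. The pads swing forward as they close: fully open they stand 13 mm farther back than shut.
Start: joints at [0.99, 0.259, 0.021, 1.334, 0, 1.418], TCP at [0.228, 0.5, 0.231] pointing down, gripper open.
Joint ranges: [-3.04, 3.04], [-0.91, 1.82], [-1.04, 1.36], [-1.92, 1.95], [-1.52, 1.45], [-3.14, 3.14]. Speed limits (rad/s): [2.22, 2.22, 2.79, 3.14, 3.14, 3.14].

INTERFACE

Orientations are given as a rotation vector (axis times angle).
In Python, from station import state, camera, close_job, recognise, cut_out, place_of gives the robot as it stands.
- The arm moves only by the tool move_arm, never from a script. Its argument "plan" is a list that holds one entry, the list of rows, each a list of 6 numbers: the shift along the tool's x, y, z in cm, then the turn, a rotation vector about the tool's x, y, z in degrees. In form: [[[dx, dy, dz, wx, wy, wz], ...]]. A call has 1 to 8 rows; each row is the pose to reach, as a shift and turn from the pose measured when the call began, along the tool's axes at that moment; what a row does not reach only later rows make up. A row lasts 1/8 s, in which the tool goes at most 62.5 mm and 10.7 degrees, less where a joint would pass 70% of its speed; a pose out of reach is approached as far as the arm can. A call with a gripper value outside its range is refused whole. "fingers" is the opening in per cent of the stroke, from 0 (shut) to 100 (fully open), set as the call begins (left out, the last holds). The fingers move at their own pace and stop on an object; "grip_force" is the grip in N (left out, the last holds). Time passes only in rows, so rows that repeat a pose let the fingers close. It gives the time, the measured TCP pose, the force and the opening at its end, in the units of the state.
- state(): the state, without advancing time (a new reading comes with each control period).
- camera(name): name is "scene" or "top"; returns a dict with "img" (384x512x3 uint8, red, green, blue), "z_map" (384x512 float32, m along the optical axis (not along the pixel's ray), 0 where there is no reading), "fov_y" (degrees; the focal length in pixels is half the picture's height over the tangent of half this angle, whatever the lens; pixels are square), "cx", "cy" (the principal point, pixels), "eye" and "attitude" of the camera in the world. Camera axes: x right, y down, z forward; pixel columns grow to the right and rows downward; lengths in m; the calibration is good to about 2 mm. A picture is of the moment at which its call begins.
- close_job(): hands the job in, once; it reports no verdict.
Trained networks look in a picture, given as the dict that the camera call returned (one of the last four; its "shot" number tells which), for a name from the list of things; names that differ only in an ending like _2 or _b are one class to them, and where a whole thing is asked for, a point or a joint stands for the part that bears it (a point fixed in the world has none). Each returns a list of dicts, best first, with "conf" (0 to 1); they miss things now and then, are a little off and sometimes report something else, mostly with a low value. They report only what shows in the picture. A call takes as long as a camera call. They do not tell look-alikes from the thing itself.
- recognise(label, picture): "point" ([x, y, z] in m, in the coordinates of the camera as it stood for that picture, good to about 4 mm: the middle of the surface that is visible of it).
- cut_out(label, picture): "mask" (384x512 bool, what is visible of it).
- place_of(label, picture): "point" ([x, y, z] in m, in the coordinates of the camera as it stood for that picture, good to about 4 mm: a listed point, or the origin of a listed thing).
The state is a dict: "t": time; "q": joint angles; "qd": joint speeds; "joint_torque": joint torques, N m; "tcp_pos": TCP position; "orientation": TCP orientation; "ft_force": force on the tool from outside, world axes, zero at the start; "torque": the same for the moment, N m; "finger_gap": finger opening in m.
Only numpy, scipy, OpenCV 4.12 (cv2) and the standard library are available. Lean on these libraries where they do the work, as an engineer would, in place of code of your own. Each camera call takes 0.05 s, during which the arm holds its last target. There are 200 camera calls.

TASK

Push the bottle caddy forwards by its push bar until all four swivel castors trail straight behind their pivots, well before it reaches the tape; then steer it, rolling on its wheels and never lifted, through the open end of the U-shaped tape outline. Leave it standing still in the middle of the outline, square to it, nose to the closed end, with its castors still trailing straight back, so that the last stretch must be rolled forwards. Keep its bottles upright and leave the other things on the table alone.

Things in the scene. Friction and masses are not known exactly. Their poses are not given: they have to be found in the camera images.
- caddy: grey plastic bottle caddy on four swivel castors; origin on the table under the tray's centre, x axis forwards (away from the push bar), y to its left, z up. Tray 170 (x) by 120 (y) mm, rim 80 mm above the table. About 0.8 kg; rolls with under 2 N, up to 6 N while the castors swing round. Its two loose bottles stand 49 mm ahead of the origin, tops 166 mm above the table
- bar (a point): middle of the caddy's black push bar, a round bar 12 mm thick and 100 mm long along the caddy's y axis, 115 mm behind the caddy's origin (x = -115 mm) and 150 mm above the table; nothing within 28 mm of it in front and behind at its height. Axes as the caddy's
- mark: U-shaped outline of dark 18 mm tape stuck flat on the table, 200 mm long by 150 mm wide inside (15 mm more than the tray on every side), closed at its front end (+x) and open at its rear end (-x), through which the caddy comes in. Origin on the table at the centre of the 200 by 150 mm bay, x axis pointing from the open end to the closed end
- bottle_a: white squeeze bottle in the caddy's front right pocket, 46 mm in diameter, 120 mm tall; origin at the centre of its base, z up
- bottle_b: the same in the caddy's front left pocket
- dye_bottle: yellow squeeze bottle, 60 mm in diameter, 162 mm tall, standing on the table beyond the work; origin at the centre of its base; to be left alone
- bowl: blue plastic bowl, 110 mm wide, 50 mm high, on the table beyond the work; origin at the centre of its base; to be left alone
- tape_roll: black roll of tape lying flat on the table beyond the closed end of the mark, 84 mm wide, 20 mm high; origin at the centre of its underside; to be left alone
- wheel_fl (a point): centre of the front left castor's wheel (25 mm diameter), 15 mm from its upright pivot, which is at x = +60, y = +42 mm in the caddy's frame. The point's x axis points from the wheel towards the pivot: along the caddy's x axis when the castor trails straight. It swivels freely all round, starts askew, and comes to trail after some 50 mm of rolling
- wheel_fr (a point): centre of the front right castor's wheel (25 mm diameter), 15 mm from its upright pivot, which is at x = +60, y = -42 mm in the caddy's frame. The point's x axis points from the wheel towards the pivot: along the caddy's x axis when the castor trails straight. It swivels freely all round, starts askew, and comes to trail after some 50 mm of rolling
- wheel_rl (a point): centre of the rear left castor's wheel (25 mm diameter), 15 mm from its upright pivot, which is at x = -60, y = +42 mm in the caddy's frame. The point's x axis points from the wheel towards the pivot: along the caddy's x axis when the castor trails straight. It swivels freely all round, starts askew, and comes to trail after some 50 mm of rolling
- wheel_rr (a point): centre of the rear right castor's wheel (25 mm diameter), 15 mm from its upright pivot, which is at x = -60, y = -42 mm in the caddy's frame. The point's x axis points from the wheel towards the pivot: along the caddy's x axis when the castor trails straight. It swivels freely all round, starts askew, and comes to trail after some 50 mm of rolling
Not all that is in view belongs to the job. There is more than one size of the caddy; the job needs the largest.

How it is judged:
By the outcome, as a careful person would: the job done as asked, in the order asked, and still so for the second after the job is handed in, with the robot touching nothing.
It also fails if it takes over 51 s, if anything falls off the work surface, if the arm or the gripper's body presses on something with over 40 N, if the wrist force passes 120 N, or if a joint passes its speed limit or range.

## Working session

There is one attempt and no reset: what is moved stays moved. The work goes in short steps, Python scripts to look and compute and a tool call to move; the robot and the scene stay as the last step left them, time stands still between calls to the robot, and variables do not carry over. Pictures are saved under pics/ and viewed, about 8 in all and at most 12, crops included, and the job is handed in when it is done.

Besides the shell and the picture viewer there is one more tool, called as name([rows], argument=value, ...), one row to a line, values as JSON. move_arm: Moves the arm, as the interface text tells. Its arguments: {"type":"object","properties":{"plan":{"type":"array","items":{"type":"array","items":{"type":"array","items":{"type":"number"}}}},"fingers":{"type":"number"},"grip_force":{"type":"number"}},"required":["plan"]}

```bash
mkdir -p pics; cat > h.py <<'E'
import numpy as np, cv2, sys
from station import *
from scipy.spatial.transform import Rotation as R
def att(c):
    a=np.array(c["attitude"],float)
    return a if a.shape==(3,3) else (R.from_rotvec(a).as_matrix() if a.size==3 else R.from_quat(a).as_matrix())
def w(c,p): return att(c)@np.array(p)+np.array(c["eye"])
def f(c): return c["img"].shape[0]/2/np.tan(np.radians(c["fov_y"])/2)
def cloud(c):
    v,u=np.mgrid[:384,:512]; z=c["z_map"]
    P=np.stack([(u-c["cx"])/f(c)*z,(v-c["cy"])/f(c)*z,z],-1)
    P=P@att(c).T+np.array(c["eye"]); P[z==0]=np.nan; return P
def save(c,n): cv2.imwrite("pics/"+n,c["img"][...,::-1])
E
python3 - <<'E'
from h import *
np.set_printoptions(precision=3,suppress=True)
ims=[]
for n in("scene","top"):
    c=camera(n); ims.append(c["img"]); print(n,c["eye"],c["attitude"],c["fov_y"],c["cx"],c["cy"])
    for l in["caddy","bar","mark","bottle_a","dye_bottle","bowl","tape_roll","wheel_fl"]:
        print(l,[(round(r["conf"],2),w(c,r["point"]).round(3)) for r in place_of(l,c)[:5]])
cv2.imwrite("pics/a.png",np.vstack(ims)[...,::-1])
print(state())
E
```

```text
scene [ 1.225 -0.724  1.052] [-2.21  -0.797  0.376] 47.64314965667983 250.06089642398564 189.17132551684915
caddy [(0.94, array([ 0.725, -0.36 ,  0.   ])), (0.76, array([ 0.339, -0.089,  0.003])), (0.57, array([ 0.549, -0.209, -0.004])), (0.36, array([ 0.496, -0.285,  0.008]))]
bar [(0.68, array([ 0.78 , -0.294,  0.112])), (0.63, array([ 0.424, -0.112,  0.113])), (0.61, array([ 0.55 , -0.322,  0.15 ]))]
mark []
bottle_a [(0.9, array([ 0.575, -0.156,  0.048])), (0.67, array([ 0.515, -0.162,  0.045]))]
dye_bottle [(0.9, array([ 0.761, -0.186, -0.003])), (0.52, array([ 0.774,  0.084, -0.001]))]
bowl [(0.81, array([0.774, 0.083, 0.001]))]
tape_roll [(0.58, array([ 0.559,  0.437, -0.003]))]
wheel_fl []
top [0.312 0.022 1.285] [-2.128  2.083 -0.214] 49.18878887978326 251.82849213462748 194.26005823959076
caddy [(0.92, array([ 0.548, -0.207,  0.003])), (0.69, array([ 0.732, -0.358,  0.006])), (0.57, array([ 0.341, -0.094,  0.005]))]
bar [(0.93, array([ 0.783, -0.293,  0.115])), (0.91, array([ 0.551, -0.322,  0.15 ])), (0.67, array([ 0.574, -0.161,  0.048]))]
mark []
bottle_a [(0.66, array([ 0.574, -0.158,  0.047])), (0.53, array([ 0.514, -0.161,  0.046]))]
dye_bottle [(0.74, array([ 0.765, -0.189, -0.001]))]
bowl [(0.74, array([0.782, 0.085, 0.005]))]
tape_roll [(0.91, array([0.56 , 0.435, 0.002])), (0.32, array([ 0.576, -0.158,  0.046]))]
wheel_fl []
{'t': 0.9, 'q': array([ 0.99 ,  0.259,  0.022,  1.334, -0.   ,  1.418]), 'qd': array([-0.002,  0.002, -0.   , -0.   ,  0.001,  0.   ]), 'joint_torque': array([  0.001, -55.537,  34.473,   0.001,  -0.   ,  -0.   ]), 'tcp_pos': array([0.228, 0.5  , 0.231]), 'orientation': array([0.667, 3.07 , 0.   ]), 'ft_force': array([1.214, 0.383, 0.177]), 'torque': array([-0.03 , -0.01 , -0.027]), 'finger_gap': 0.08539944270231231}
```

View pics/a.png

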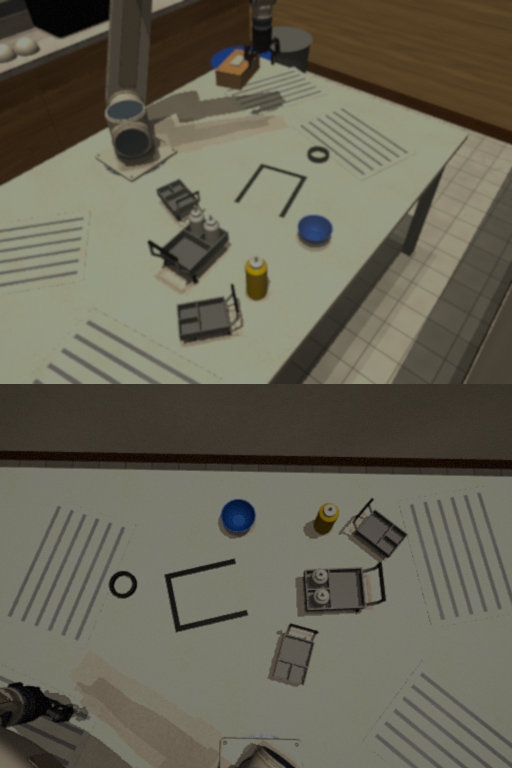

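The picture shows the large caddy (top view about (340,206)) between two smaller look-alikes. Its bar is on the right, at (380,200). The U mark is at (205,211), with its open end facing the caddy and the tape roll beyond its closed end. Next I'll measure the mark and the caddy's heading.

```bash
cat >> h.py <<'E'
def mark(c):
    g=c["img"].max(2).astype(int); v,u=np.mgrid[:384,:512]
    d=np.stack([(u-c["cx"])/f(c),(v-c["cy"])/f(c),np.ones_like(u)],-1)@att(c).T
    P=np.array(c["eye"])+d*(-c["eye"][2]/d[...,2])[...,None]
    m=(g<70)&(abs(P[...,0]-.53)<.13)&(P[...,1]>.02)&(P[...,1]<.37)
    n,L,S,_=cv2.connectedComponentsWithStats(m.astype(np.uint8)); k=1+np.argmax(S[1:,4])
    return P[L==k][:,:2]
def barfit(c,near):
    P=cloud(c); m=(abs(P[...,2]-.15)<.012)&(np.hypot(P[...,0]-near[0],P[...,1]-near[1])<.075)
    return P[m]
E
python3 - <<'E'
from h import *
np.set_printoptions(precision=4,suppress=True)
c=camera("top"); q=mark(c); print(len(q))
from scipy.optimize import minimize
def model(p):  # p: cx,cy,th ; mean distance of tape pixels to centre-line of U
    a=R.from_euler("z",p[2]).as_matrix()[:2,:2]; l=(q-p[:2])@a
    x,y=l.T; hx,hy=.109,.084
    ds=[np.hypot(x-np.clip(x,-.1,hx),abs(y)-hy),np.hypot(x-hx,y-np.clip(y,-hy,hy))]
    return np.minimum(*ds)
r=min((minimize(lambda p:np.mean(model(p)**2),[*q.mean(0),t],method="Nelder-Mead",options=dict(maxiter=2000,xatol=1e-6,fatol=1e-12)) for t in(1.3,1.57,1.8)),key=lambda r:r.fun)
print("mark",r.x,np.degrees(r.x[2]),r.fun**.5, model(r.x).max())
l=(q-r.x[:2])@R.from_euler("z",r.x[2]).as_matrix()[:2,:2]; print(l.min(0),l.max(0))
np.save("mark.npy",r.x)
b=barfit(c,(.551,-.322)); print("bar",len(b),b.mean(0),b.min(0),b.max(0))
v=np.linalg.svd(b[:,:2]-b[:,:2].mean(0))[2][0]; print("bar azimuth",np.degrees(np.arctan2(v[1],v[0])))
P=cloud(c); m=(abs(P[...,2]-.08)<.006)&(np.hypot(P[...,0]-.548,P[...,1]+.207)<.13)
k=P[m][:,:2].astype(np.float32); print(cv2.minAreaRect(k))
s=cv2.resize(c["img"][150:270,290:400],None,fx=5,fy=5,interpolation=cv2.INTER_CUBIC)
cv2.imwrite("pics/b.png",s[...,::-1])
E
```

```text
1003
mark [0.5358 0.1755 1.8239] 104.5005538630947 0.004788401660888011 0.010135922570780956
[-0.1081 -0.0923] [0.1173 0.0925]
bar 181 [ 0.5521 -0.3198  0.1553] [ 0.499  -0.3287  0.1385] [ 0.6089 -0.3113  0.1619]
bar azimuth -176.16214571760955
((0.5475815534591675, -0.2150290161371231), (0.12141642719507217, 0.18977701663970947), 3.58347487449646)
```

View pics/b.png

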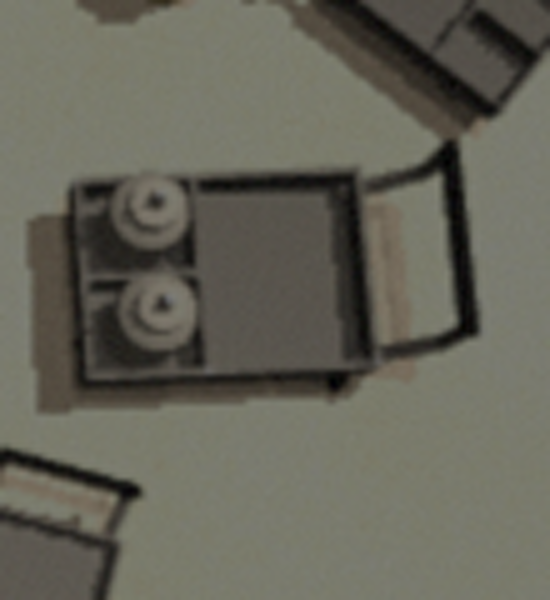

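Picture 2 is a crop. The bar is at about (460,240), the bottles are at the front (left), and the smaller caddy's corner sits beyond the bar's upper end. Measured poses:

| Thing | Position (x, y) in m | Heading |
|---|---|---|
| Caddy bar | (0.552, -0.321) | 93.8° |
| Mark | (0.536, 0.1755) | 104.5° |

Now a helper that turns world targets into move rows, then the approach.

```bash
cat >> h.py <<'E'
def rows(targets):
    """world (x,y,z,azimuth of tool y in deg), tool down -> rows"""
    s=state(); A=R.from_rotvec(s["orientation"]); p=np.array(s["tcp_pos"])
    y=A.as_matrix()[:,1]; print("now",p.round(4),"az",np.degrees(np.arctan2(y[1],y[0])).round(2),"t",s["t"],"F",np.round(s["ft_force"],2),"gap",s["finger_gap"])
    for x_,y_,z_,a in targets:
        a=np.radians(a); Y=np.array([np.cos(a),np.sin(a),0]); Z=np.array([0,0,-1.]); X=np.cross(Y,Z)
        B=R.from_matrix(np.stack([X,Y,Z],1))
        print(((A.inv().apply(np.array([x_,y_,z_])-p))*100).round(2).tolist(),np.degrees((A.inv()*B).as_rotvec()).round(2).tolist())
E
python3 -c "
from h import *
rows([(.40,.10,.25,80),(.552,-.321,.25,93.8),(.552,-.321,.13,93.8)])"
```

```text
now [0.2282 0.5005 0.2313] az 65.49 t 0.95 F [ 0.67 -0.22 -0.95] gap 0.08559367944832175
[-32.25, -29.31, -1.87] [0.0, 0.0, -14.51]
[-63.54, -61.31, -1.87] [0.0, 0.0, -28.31]
[-63.54, -61.31, 10.13] [0.0, 0.0, -28.31]
```

move_arm([
  [[-5, -5, -1.9, 0, 0, -3], [-10, -9.5, -1.9, 0, 0, -6], [-15, -14, -1.9, 0, 0, -9], [-20, -18.5, -1.9, 0, 0, -12], [-25, -23, -1.9, 0, 0, -15], [-30, -27.5, -1.9, 0, 0, -18], [-34, -31.5, -1.9, 0, 0, -20], [-38, -35.5, -1.9, 0, 0, -22]],
], fingers=28)

```text
t: 1.95
tcp_pos: [0.4191, 0.0386, 0.2506]
orientation: [0.067, 3.14, 0.0]
ft_force: [1.2, 0.6, -0.6]
finger_gap: 0.024
```

```bash
python3 -c "
from h import *
rows([(.552,-.321,.25,93.8)])"
```

```text
now [0.4191 0.0386 0.2506] az 87.55 t 1.95 F [ 1.16  0.56 -0.58] gap 0.023992104530710382
[-14.81, -35.36, 0.07] [0.0, 0.06, -6.25]
```

move_arm([
  [[-2.5, -6, 0, 0, 0, -1], [-5, -12, 0, 0, 0, -2], [-7.5, -18, 0, 0, 0, -3], [-10, -24, 0, 0, 0, -4.5], [-12.5, -29.5, 0, 0, 0, -6.2], [-14.2, -34, 0, 0, 0, -6.2], [-14.8, -35.4, 0.1, 0, 0, -6.2], [-14.8, -35.4, 0.1, 0, 0, -6.2]],
])

```text
t: 2.95
tcp_pos: [0.5517, -0.322, 0.2488]
orientation: [0.101, -3.14, -0.002]
ft_force: [-0.6, 0.4, -0.4]
finger_gap: 0.0236
```

```bash
python3 - <<'E'
from h import *
rows([(.552,-.321,.2,93.8),(.552,-.321,.13,93.8)])
c=camera("scene"); 
s=c["img"][190:320,110:290]; cv2.imwrite("pics/c.png",cv2.resize(s,None,fx=4,fy=4,interpolation=cv2.INTER_CUBIC)[...,::-1])
print([(r["conf"],w(c,r["point"]).round(3)) for r in place_of("bar",c)])
E
```

```text
now [ 0.5517 -0.322   0.2488] az 93.68 t 2.95 F [-0.62  0.41 -0.43] gap 0.023621824211644757
[-0.03, 0.09, 4.88] [0.06, -0.0, -0.12]
[-0.03, 0.08, 11.88] [0.06, -0.0, -0.12]
[(0.73, array([ 0.547, -0.321,  0.149])), (0.7, array([ 0.781, -0.293,  0.111])), (0.66, array([ 0.423, -0.113,  0.111]))]
```

View pics/c.png

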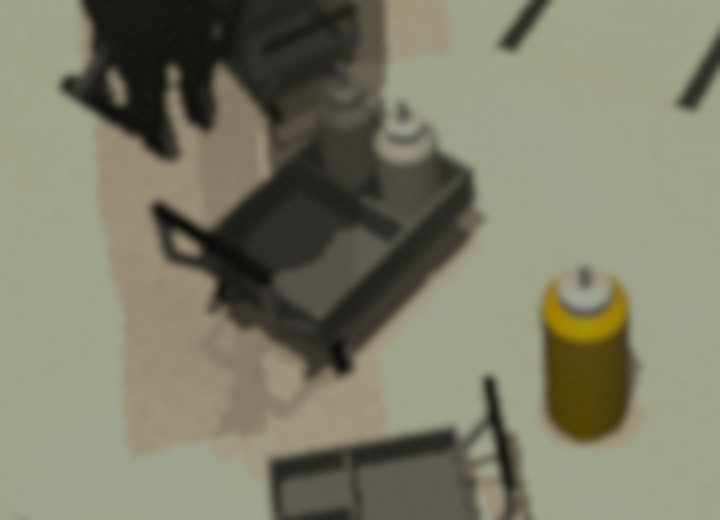

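Picture 3 shows the gripper above the caddy, fingers at (190,130) pointing down over the bar (210,245), with nothing in between. Descending.

move_arm([
  [[0, 0.1, 3, 0, 0, 0], [0, 0.1, 6, 0, 0, 0], [0, 0.1, 8.5, 0, 0, 0], [0, 0.1, 10, 0, 0, 0], [0, 0.1, 11, 0, 0, 0], [0, 0.1, 11.7, 0, 0, 0], [0, 0.1, 11.8, 0, 0, 0]],
])

```text
t: 3.92
tcp_pos: [0.5517, -0.3192, 0.132]
orientation: [-0.104, 3.139, 0.001]
ft_force: [0.5, 0.4, -0.1]
finger_gap: 0.0242
```

move_arm([
  [[0, 0, 0, 0, 0, 0], [0, 0, 0, 0, 0, 0], [0, 0, 0, 0, 0, 0], [0, 0, 0, 0, 0, 0]],
], fingers=5, grip_force=60)

```text
t: 4.42
tcp_pos: [0.5519, -0.3194, 0.1324]
orientation: [-0.104, 3.138, -0.0]
ft_force: [-0.1, -0.6, 1.7]
finger_gap: 0.0097
```

```bash
python3 - <<'E'
from h import *
np.set_printoptions(precision=4,suppress=True)
s=state(); p=s["tcp_pos"]; rows([])
u=np.array([np.cos(np.radians(93.7)),np.sin(np.radians(93.7))])
rows([(*(np.array(p[:2])+u*.08),p[2],93.7)])
c=camera("top"); P=cloud(c); m=(abs(P[...,2]-.08)<.006)&(np.hypot(P[...,0]-.548,P[...,1]+.207)<.13)
print(cv2.minAreaRect(P[m][:,:2].astype(np.float32)))
print([(r["conf"],w(c,r["point"]).round(3)) for r in place_of("caddy",c)])
E
```

```text
now [ 0.5519 -0.3194  0.1324] az 93.78 t 4.425 F [-0.06 -0.58  1.68] gap 0.009732949744168995
now [ 0.5519 -0.3194  0.1324] az 93.78 t 4.425 F [-0.06 -0.58  1.68] gap 0.009732949744168995
[-0.01, 8.0, -0.0] [-0.02, 0.09, 0.08]
((0.5474144220352173, -0.21151015162467957), (0.12115512043237686, 0.18813125789165497), 3.4502251148223877)
[(0.81, array([ 0.732, -0.357,  0.001])), (0.79, array([ 0.546, -0.203,  0.002])), (0.65, array([ 0.514, -0.158,  0.048]))]
```

move_arm([
  [[0, 0.2, 0, 0, 0, 0], [0, 0.6, 0, 0, 0, 0], [0, 1.1, 0, 0, 0, 0], [0, 1.7, 0, 0, 0, 0], [0, 2.3, 0, 0, 0, 0], [0, 2.9, 0, 0, 0, 0], [0, 3.4, 0, 0, 0, 0], [0, 3.8, 0, 0, 0, 0]],
])

```text
t: 5.52
tcp_pos: [0.5493, -0.2811, 0.1324]
orientation: [-0.104, 3.138, -0.0]
ft_force: [0.9, -0.5, 2.4]
finger_gap: 0.0099
```

```bash
cat >> h.py <<'E'
def caddy(c,near):
    P=cloud(c); m=(abs(P[...,2]-.08)<.006)&(np.hypot(P[...,0]-near[0],P[...,1]-near[1])<.125)
    print("rim",cv2.minAreaRect(P[m][:,:2].astype(np.float32)))
    print([(round(r["conf"],2),w(c,r["point"]).round(3)) for r in place_of("caddy",c)])
E
python3 - <<'E'
from h import *
rows([]); c=camera("top"); caddy(c,(.545,-.17)); s=camera("scene"); i=np.hstack([c["img"][120:260,200:400],s["img"][150:290,130:330]])
cv2.imwrite("pics/d.png",cv2.resize(i,None,fx=2,fy=2,interpolation=cv2.INTER_CUBIC)[...,::-1])
E
```

```text
now [ 0.5493 -0.2811  0.1324] az 93.79 t 5.525 F [ 0.91 -0.55  2.44] gap 0.009913741700365136
rim ((0.5444105863571167, -0.1719622164964676), (0.12085574865341187, 0.18507978320121765), 3.5932912826538086)
[(0.91, array([ 0.731, -0.357,  0.004])), (0.64, array([ 0.341, -0.093,  0.004])), (0.61, array([ 0.546, -0.166,  0.004]))]
```

View pics/d.png

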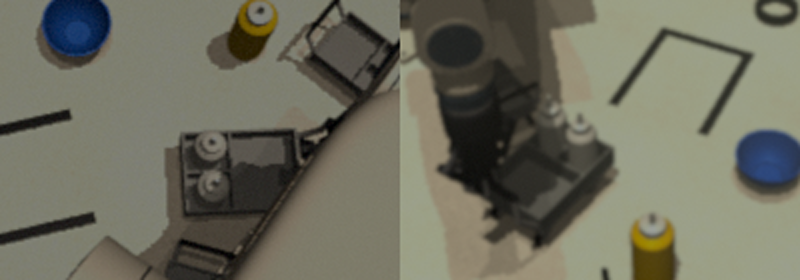

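Picture 4 shows the caddy at (240,170) in the top view, held and following the arm: it moved 40 mm with its bottles upright. I'll finish the straight push.

move_arm([
  [[0, 0.3, 0, 0, 0, 0], [0, 0.8, 0, 0, 0, 0], [0, 1.4, 0, 0, 0, 0], [0, 2.0, 0, 0, 0, 0], [0, 2.7, 0, 0, 0, 0], [0, 3.3, 0, 0, 0, 0], [0, 3.9, 0, 0, 0, 0], [0, 4.2, 0, 0, 0, 0]],
])

```text
t: 6.68
tcp_pos: [0.5465, -0.2386, 0.1323]
orientation: [-0.105, 3.138, 0.001]
ft_force: [0.6, -0.5, 3.7]
finger_gap: 0.01
```

```bash
python3 - <<'E'
from h import *
np.set_printoptions(precision=4,suppress=True)
rows([]); c=camera("top"); caddy(c,(.541,-.13)); b=camera("scene")
for l in["wheel_fl","wheel_rl"]: print(l,[(round(r["conf"],2),w(b,r["point"]).round(3)) for r in place_of(l,b)])
M=np.load("mark.npy"); m=np.array([M[0],M[1]]); th=M[2]
u=np.array([np.cos(th),np.sin(th)]); n=np.array([-u[1],u[0]])
p=np.array(state()["tcp_pos"]); k=p[:2]-m; s0,l0=k@u,k@n; print("bar s,l",s0,l0)
# caddy origin ->  s=-.17,l=0 ; bar s=-.285
T=[(*(m+u*s),p[2],np.degrees(th)) for s in(-.295,-.285,-.115)]; rows(T)
E
```

```text
now [ 0.5465 -0.2386  0.1323] az 93.82 t 6.675 F [ 0.63 -0.48  3.71] gap 0.01002971992859225
rim ((0.518371045589447, -0.13172821700572968), (0.16710977256298065, 0.18603108823299408), 4.339808940887451)
[(0.77, array([ 0.541, -0.123,  0.004])), (0.71, array([ 0.733, -0.359, -0.   ])), (0.6, array([ 0.343, -0.097,  0.007])), (0.29, array([ 0.508, -0.076,  0.046]))]
wheel_fl []
wheel_rl [(0.53, array([ 0.502, -0.204,  0.007]))]
bar s,l -0.403975740999136 0.09348689832582312
now [ 0.5465 -0.239   0.1323] az 93.81 t 6.925 F [-0.84  0.26  4.23] gap 0.009544895210089246
[-7.16, 12.44, 0.02] [0.03, 0.08, -10.69]
[-6.98, 13.43, 0.02] [0.03, 0.08, -10.69]
[-3.82, 30.13, 0.03] [0.03, 0.08, -10.69]
```

The rear-left castor was found at (0.502, -0.204). A straight-trailing castor would be at (0.502, -0.202), so it agrees: the castors trail, with the nose about 100 mm short of the tape. Now steering diagonally onto the bay's centre line.

move_arm([
  [[-0.1, 0.4, 0, 0, 0, 0], [-0.4, 1.0, 0, 0, 0, 0], [-0.9, 1.8, 0, 0, 0, 0], [-1.5, 2.7, 0, 0, 0, -0.5], [-2.2, 3.6, 0, 0, 0, -1], [-2.9, 4.6, 0, 0, 0, -2], [-3.6, 5.6, 0, 0, 0, -3], [-4.3, 6.6, 0, 0, 0, -4]],
])

```text
t: 7.92
tcp_pos: [0.5855, -0.1695, 0.1323]
orientation: [-0.216, 3.133, 0.001]
ft_force: [-1.2, -1.5, 3.5]
finger_gap: 0.01
```

```bash
cat >> h.py <<'E'
def tgt(ss,lat=0,dth=0):
    M=np.load("mark.npy"); m=M[:2]; th=M[2]; u=np.array([np.cos(th),np.sin(th)]); n=np.array([-u[1],u[0]])
    p=np.array(state()["tcp_pos"]); print("bar s,l",(p[:2]-m)@u,(p[:2]-m)@n)
    rows([(*(m+u*s+n*lat),.1323,np.degrees(th)+dth) for s in ss])
E
python3 -c "
from h import *
tgt([-.3,-.115])
c=camera('top');caddy(c,(.57,-.06))"
```

```text
bar s,l -0.34641295804007327 0.038307333763394055
now [ 0.5855 -0.1695  0.1323] az 97.89 t 7.925 F [-1.2  -1.54  3.49] gap 0.009983878734888197
[-3.27, 5.05, 0.01] [0.03, 0.09, -6.61]
[-1.14, 23.43, 0.02] [0.03, 0.09, -6.61]
rim ((0.5714455246925354, -0.053778789937496185), (0.12125715613365173, 0.16987954080104828), 8.314526557922363)
[(0.69, array([ 0.73 , -0.356,  0.002])), (0.58, array([ 0.574, -0.054,  0.002])), (0.51, array([ 0.537, -0.013,  0.049])), (0.24, array([ 0.597, -0.007,  0.049]))]
```

move_arm([
  [[-0.6, 0.8, 0, 0, 0, -1], [-1.3, 1.6, 0, 0, 0, -2], [-2.0, 2.4, 0, 0, 0, -3.2], [-2.6, 3.2, 0, 0, 0, -4.5], [-3.0, 3.9, 0, 0, 0, -5.5], [-3.2, 4.5, 0, 0, 0, -6.2], [-3.3, 4.9, 0, 0, 0, -6.6], [-3.3, 5.0, 0, 0, 0, -6.6]],
])

```text
t: 9.02
tcp_pos: [0.6114, -0.1145, 0.1324]
orientation: [-0.397, 3.115, 0.002]
ft_force: [1.0, -0.5, 3.0]
finger_gap: 0.0097
```

```bash
python3 - <<'E'
from h import *
tgt([-.3,-.115])
c=camera('top');caddy(c,(.58,-.01))
P=cloud(c); M=np.load("mark.npy"); a=R.from_euler("z",M[2]).as_matrix()[:2,:2]
r=cv2.minAreaRect(P[(abs(P[...,2]-.08)<.006)&(np.hypot(P[...,0]-.585,P[...,1]+.01)<.125)][:,:2].astype(np.float32))
print("caddy in mark frame",(np.array(r[0])-M[:2])@a)
cv2.imwrite("pics/e.png",cv2.resize(c["img"][120:290,130:400],None,fx=2.5,fy=2.5,interpolation=cv2.INTER_CUBIC)[...,::-1])
E
```

```text
bar s,l -0.2996851790070266 -0.0005348255569330179
now [ 0.6114 -0.1145  0.1324] az 104.54 t 9.025 F [ 0.97 -0.5   3.03] gap 0.009735530166000183
[0.05, -0.03, 0.01] [0.07, 0.11, 0.04]
[0.04, 18.47, 0.03] [0.07, 0.11, 0.04]
rim ((0.5823850035667419, 0.008746534585952759), (0.12129145115613937, 0.1493547111749649), 13.951509475708008)
[(0.62, array([ 0.585, -0.003,  0.003])), (0.57, array([ 0.731, -0.359,  0.002]))]
caddy in mark frame [-0.17310295 -0.00329752]
```

View pics/e.png

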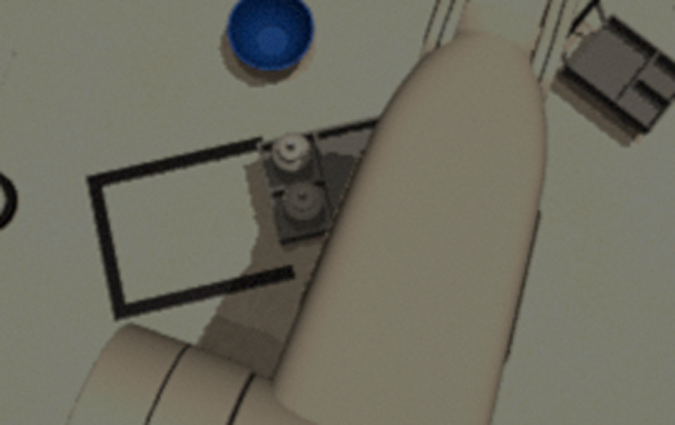

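Picture 5 shows the caddy's nose at the open end (about (270,190)) and squarely aligned. The rim fit puts it 3 mm to the right and 0.5° clockwise, so I'll trim that while rolling in.

move_arm([
  [[0, 0.4, 0, 0, 0, 0], [0, 1.1, 0, 0, 0, -0.2], [0.1, 2.0, 0, 0, 0, -0.4], [0.2, 3.0, 0, 0, 0, -0.5], [0.3, 4.2, 0, 0, 0, -0.5], [0.3, 5.4, 0, 0, 0, -0.5], [0.3, 6.3, 0, 0, 0, -0.5], [0.3, 6.8, 0, 0, 0, -0.5]],
])

```text
t: 10.12
tcp_pos: [0.5911, -0.0487, 0.1324]
orientation: [-0.412, 3.113, 0.003]
ft_force: [0.5, -0.9, 2.5]
finger_gap: 0.0098
```

```bash
cat >> h.py <<'E'
def rel(c):
    P=cloud(c); M=np.load("mark.npy"); a=R.from_euler("z",M[2]).as_matrix()[:2,:2]
    p=np.array(state()["tcp_pos"])[:2]; o=p+.115*a[:,0]
    k=P[(abs(P[...,2]-.08)<.006)&(np.hypot(*(P[...,:2]-o).transpose(2,0,1))<.125)][:,:2].astype(np.float32)
    r=cv2.minAreaRect(k); print("rect",r); l=(k-M[:2])@a
    print("caddy in mark",(np.array(r[0])-M[:2])@a,"ext",np.percentile(l,[0,1,99,100],axis=0).round(4).tolist())
    for x in place_of("caddy",c): print(round(x["conf"],2),(w(c,x["point"])[:2]-M[:2])@a)
E
python3 - <<'E'
from h import *
tgt([-.115],.003,.5)
for n in("top","scene"): rel(camera(n))
E
```

```text
bar s,l -0.23093097423014206 0.00266328910803838
now [ 0.5911 -0.0487  0.1324] az 105.06 t 10.125 F [ 0.5  -0.86  2.5 ] gap 0.009789937830943726
[-0.08, 11.59, 0.03] [0.1, 0.09, 0.06]
rect ((0.5587686896324158, 0.08539823442697525), (0.12229625880718231, 0.126727893948555), 14.884893417358398)
caddy in mark [-0.0929797   0.00037374] ext [[-0.1559, -0.061], [-0.1514, -0.0599], [-0.0298, 0.0607], [-0.0294, 0.0617]]
0.71 [-0.21382925  0.2553355 ]
0.6 [-0.11628284  0.00159741]
0.59 [-0.56484245 -0.05509125]
rect ((0.5695383548736572, 0.05114869773387909), (0.12247366458177567, 0.1942165344953537), 14.139033317565918)
caddy in mark [-0.12883484 -0.00147714] ext [[-0.2263, -0.0627], [-0.2217, -0.0611], [-0.0332, 0.0587], [-0.0321, 0.0601]]
0.81 [-0.21015109  0.25571501]
0.61 [-0.1173651   0.00360062]
0.59 [-0.56713059 -0.05159856]
```

move_arm([
  [[0, 0.4, 0, 0, 0, 0], [0, 1.0, 0, 0, 0, 0], [0, 1.8, 0, 0, 0, 0], [0, 2.7, 0, 0, 0, 0], [0, 3.7, 0, 0, 0, 0], [0, 4.7, 0, 0, 0, 0], [0, 5.7, 0, 0, 0, 0], [-0.1, 6.7, 0, 0, 0, 0]],
])

```text
t: 11.32
tcp_pos: [0.5746, 0.0163, 0.1324]
orientation: [-0.411, 3.113, 0.003]
ft_force: [-0.5, -1.2, 1.5]
finger_gap: 0.0096
```

```bash
python3 - <<'E'
from h import *
tgt([-.115],.003,.5)
for n in("top","scene"): rel(camera(n))
E
```

```text
bar s,l -0.16382089955233267 0.00237415050135924
now [0.5746 0.0163 0.1324] az 105.05 t 11.325 F [-0.51 -1.21  1.45] gap 0.009582777752449154
[0.02, 4.88, 0.02] [0.11, 0.08, 0.05]
rect ((0.5384488105773926, 0.16191847622394562), (0.12101062387228012, 0.10252927243709564), 14.973804473876953)
caddy in mark [-0.01380912  0.00088648] ext [[-0.0646, -0.06], [-0.059, -0.0598], [0.0375, 0.0611], [0.0376, 0.0616]]
0.97 [-0.56517005 -0.05353935]
0.67 [-0.04911825  0.0002264 ]
0.66 [-0.21244403  0.25691251]
rect ((0.55246901512146, 0.11782297492027283), (0.11925409734249115, 0.1977759450674057), 14.10498046875)
caddy in mark [-0.06001048 -0.00164607] ext [[-0.1593, -0.0611], [-0.1547, -0.0603], [0.0348, 0.0576], [0.0388, 0.0585]]
0.85 [-0.5666223  -0.05032355]
0.84 [-0.05124133  0.00181803]
0.71 [-0.2083731   0.25555676]
```

move_arm([
  [[0, 0.8, 0, 0, 0, 0], [0, 1.7, 0, 0, 0, 0], [0, 2.6, 0, 0, 0, 0], [0, 3.4, 0, 0, 0, 0], [0, 4.1, 0, 0, 0, 0], [0, 4.5, 0, 0, 0, 0], [0, 4.8, 0, 0, 0, 0], [0, 4.8, 0, 0, 0, 0]],
])

```text
t: 12.52
tcp_pos: [0.5621, 0.0626, 0.1324]
orientation: [-0.412, 3.113, 0.004]
ft_force: [-0.7, 0.3, 1.7]
finger_gap: 0.0097
```

```bash
python3 - <<'E'
from h import *
tgt([-.115],.003,.5)
for n in("top","scene"): c=camera(n); rel(c)
for l in["wheel_fl","wheel_rl"]: print(l,[(round(r["conf"],2),w(c,r["point"]).round(3)) for r in place_of(l,c)])
cv2.imwrite("pics/f.png",cv2.resize(c["img"][130:270,180:350],None,fx=4,fy=4,interpolation=cv2.INTER_CUBIC)[...,::-1])
E
```

```text
bar s,l -0.11586315152626145 0.002810588546528244
now [0.5621 0.0626 0.1324] az 105.09 t 12.525 F [-0.66  0.33  1.68] gap 0.009726317800624296
[0.02, 0.09, 0.01] [0.15, 0.08, 0.09]
rect ((0.5237904787063599, 0.21719709038734436), (0.12091035395860672, 0.0838865414261818), 14.835183143615723)
caddy in mark [0.0433789  0.00123669] ext [[0.0018, -0.0593], [0.0036, -0.0589], [0.0852, 0.0618], [0.0856, 0.0619]]
0.98 [-0.56615476 -0.05112457]
0.59 [-0.21409507  0.25683344]
rect ((0.5405107736587524, 0.15941204130649567), (0.12027446925640106, 0.1978861391544342), 14.031763076782227)
caddy in mark [-0.016752   -0.00048222] ext [[-0.1153, -0.0607], [-0.1091, -0.0602], [0.0802, 0.059], [0.0823, 0.06]]
0.6 [-0.00415083  0.00368206]
0.59 [-0.20955499  0.25788126]
0.59 [-0.56664616 -0.05053985]
wheel_fl []
wheel_rl [(0.56, array([ 0.385, -0.133,  0.007])), (0.55, array([0.513, 0.085, 0.007]))]
```

View pics/f.png

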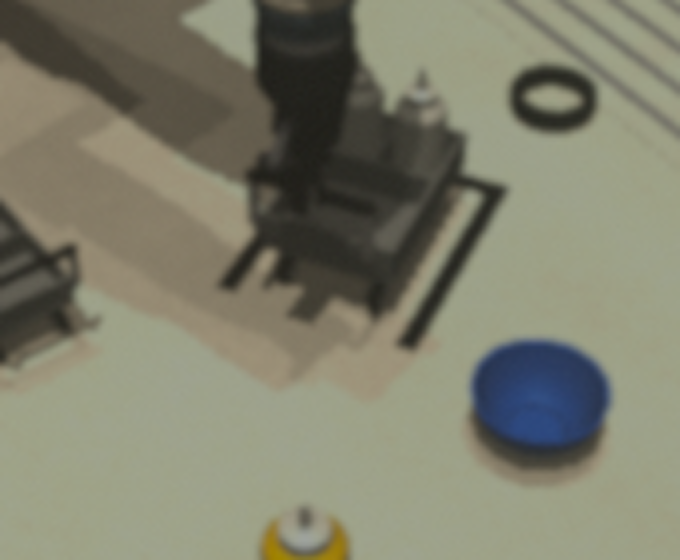

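Picture 6 shows the caddy square in the bay with its nose at the closed end and the bottles upright. The rear-left castor reads (0.513, 0.085); trailing straight would put it at (0.513, 0.092). Releasing and retreating straight up.

move_arm([
  [[0, 0, 0, 0, 0, 0], [0, 0, 0, 0, 0, 0], [0, 0, 0, 0, 0, 0], [0, 0, 0, 0, 0, 0]],
], fingers=28)

```text
t: 13.32
tcp_pos: [0.5623, 0.0622, 0.1324]
orientation: [-0.412, 3.113, 0.004]
ft_force: [0.3, 0.3, -0.9]
finger_gap: 0.0237
```

```bash
python3 - <<'E'
from h import *
tgt([]); c=camera("scene"); rel(c); b=cloud(c)
for r in place_of("bar",c): print(r["conf"],w(c,r["point"]))
E
```

```text
bar s,l -0.11626985287698641 0.002800587313949037
now [0.5623 0.0622 0.1324] az 105.07 t 13.325 F [ 0.31  0.34 -0.86] gap 0.023710240827136922
rect ((0.5408704280853271, 0.16204401850700378), (0.12026398628950119, 0.19367210566997528), 14.524580955505371)
caddy in mark [-0.01429392 -0.00148944] ext [[-0.1112, -0.0616], [-0.1089, -0.0605], [0.0801, 0.058], [0.0826, 0.0586]]
0.89 [-0.2069537   0.25601114]
0.82 [-0.0039175   0.00383639]
0.58 [-0.56538262 -0.04802277]
0.84 [0.55984022 0.0630773  0.15235311]
0.76 [ 0.78070444 -0.29248294  0.11141559]
0.64 [ 0.42338422 -0.11139569  0.11169553]
```

move_arm([
  [[0, 0, -0.5, 0, 0, 0], [0, 0, -1.5, 0, 0, 0], [0, 0, -3, 0, 0, 0], [0, 0, -5, 0, 0, 0], [0, 0, -8, 0, 0, 0], [0, 0, -11, 0, 0, 0], [0, 0, -13, 0, 0, 0], [0, 0, -13, 0, 0, 0]],
])

```text
t: 14.48
tcp_pos: [0.5628, 0.0619, 0.2647]
orientation: [-0.411, 3.11, 0.003]
ft_force: [0.4, 0.7, -1.1]
finger_gap: 0.0237
```

```bash
python3 - <<'E'
from h import *
rows([(.38,-.15,.27,105),(.30,-.3,.27,80)])
E
```

```text
now [0.5628 0.0619 0.2647] az 105.07 t 14.475 F [ 0.37  0.75 -1.15] gap 0.02365441961496187
[23.16, -15.71, -0.67] [0.07, 0.29, 0.07]
[34.78, -28.11, -0.74] [0.13, 0.27, 25.07]
```

Next I'll move the arm aside for a clear top view.

move_arm([
  [[3, -2.5, -0.7, 0, 0, 0], [7, -6, -0.7, 0, 0, 0], [11, -9.5, -0.7, 0, 0, 0], [15, -13, -0.7, 0, 0, 0], [19, -16.5, -0.7, 0, 0, 0], [22, -19.5, -0.7, 0, 0, 0], [24, -22, -0.7, 0, 0, 0], [24, -22, -0.7, 0, 0, 0]],
])

```text
t: 15.48
tcp_pos: [0.3873, -0.2143, 0.2695]
orientation: [-0.406, 3.111, 0.004]
ft_force: [0.6, -0.0, -0.4]
finger_gap: 0.024
```

```bash
cat > fin.py <<'E'
from h import *
M=np.load("mark.npy"); a=R.from_euler("z",M[2]).as_matrix()[:2,:2]; ims=[]
for n in("top","scene"):
    c=camera(n); P=cloud(c); ims.append(c["img"])
    k=P[(abs(P[...,2]-.08)<.006)&(np.hypot(*(P[...,:2]-M[:2]).transpose(2,0,1))<.11)][:,:2].astype(np.float32)
    l=(k-M[:2])@a; r=cv2.minAreaRect(k); print(n,r,(np.array(r[0])-M[:2])@a,np.percentile(l,[1,99],axis=0))
    for x in place_of("caddy",c)+place_of("bar",c): print(round(x["conf"],2),(w(c,x["point"])[:2]-M[:2])@a)
    for q in["wheel_fl","wheel_rl","wheel_rr","wheel_fr"]: print(q,[(round(r["conf"],2),((w(c,r["point"])[:2]-M[:2])@a).round(3)) for r in place_of(q,c)])
i=np.hstack([ims[0][140:280,110:310],ims[1][130:270,170:370]])
cv2.imwrite(f"pics/{sys.argv[1]}.png",cv2.resize(i,None,fx=2,fy=2,interpolation=cv2.INTER_CUBIC)[...,::-1])
E
python3 fin.py g
```

```text
top ((0.5365409255027771, 0.16924190521240234), (0.12164787203073502, 0.1832885593175888), 14.53038501739502) [-0.00624126  0.00089988] [[-0.09546818 -0.05931234]
 [ 0.08454609  0.06129488]]
0.96 [-0.21081699  0.25637045]
0.88 [-0.0006179 -0.000589 ]
0.86 [-0.51319503 -0.12092051]
0.81 [-0.11815477  0.003729  ]
0.8 [-0.24727538  0.18199928]
wheel_fl []
wheel_rl []
wheel_rr [(0.26, array([ 0.046, -0.028]))]
wheel_fr []
scene ((0.5370022654533386, 0.17168551683425903), (0.12313685566186905, 0.1775842159986496), 15.955780982971191) [-0.003991   -0.00015862] [[-0.09018114 -0.06046177]
 [ 0.08124638  0.05985409]]
0.97 [-0.56498569 -0.05244754]
0.84 [-0.20869756  0.25847652]
0.71 [-0.00120467  0.00252009]
0.97 [-0.25167638  0.17957799]
0.81 [-0.51514881 -0.12038196]
0.77 [-0.11273609  0.00267437]
0.28 [ 0.24644859 -0.08741529]
wheel_fl []
wheel_rl [(0.48, array([-0.08 ,  0.046])), (0.45, array([-0.264,  0.222])), (0.35, array([-0.149, -0.208]))]
wheel_rr [(0.59, array([-0.076, -0.041])), (0.59, array([-0.209,  0.193]))]
wheel_fr []
```

View pics/g.png

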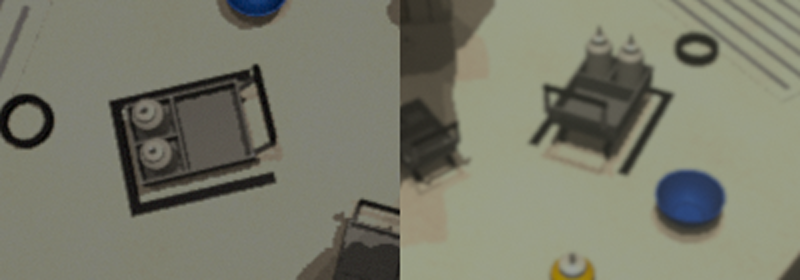

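Picture 7 shows the caddy centred and square in the U with its bottles upright and the other things untouched. Both rear castors read within 5 mm of (-75, ±42 mm), which is straight trailing. Handing in.

```bash
python3 -c "
from station import *
print(close_job(), state()['t'])"
```

```text
the job is handed in; nothing more can be done
the job is handed in; nothing more can be done
```

The largest caddy is parked in the taped bay, nose to the closed end, and the job is handed in at about 16 s on the robot's clock. I gripped the push bar and pushed it 80 mm straight until the castors trailed, with the nose about 100 mm short of the tape. Then I steered it diagonally onto the bay's centre line, rolled it straight forwards for the last 185 mm, and released it with the arm well clear.

**Last checks:**
- **Position:** the top camera's rim fit put the sides within 1 mm of centre and the front edge within 1 mm of where it should be. The trained network put the centre within 3 mm in both views.
- **Squareness:** the top camera showed 0.0° off. The scene camera showed 1.5° off, but the tray's rear edge blurs with the handle posts in that view, so I trust the top view more.
- **Castors:** both rear castors were found within 5 mm of straight trailing. The front two were never visible, so I infer them from the straight final roll.
- **The rest:** in the last picture the bottles stand upright, and the bowl, dye bottle, tape roll and smaller caddies look undisturbed.

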